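# Put a tray of bonded brackets onto the free rails of the curing rack

### The job

Put the aluminium tray of bonded brackets away on the one free pair of rails in the left-hand bay of the curing rack (left as the robot sees it): slide it in by its blue grip, push it gently back against the sprung stop, lower its front edge behind the raised orange rail tips so that the stop holds it there lying flat, and let go. Do not force it, and leave the bottle, the screwdriver and the parts bin where they are.

Things in the scene. Friction and masses are not known exactly. Their poses are not given: they have to be found in the camera images.
- tray_grip (a point): Middle of the blue grip of the loose aluminium tray, half-way up: hold here. The grip is a straight bar along the tray's x, 80 mm long, 18 wide (y), 20 tall, sticking out from the middle of the tray's front; this point is 55 mm before the tray's front edge, 125 mm from its centre, 26 mm over its underside. Axes: x from grip to leading edge, z up. The tray starts flat on the bench.
- tray_mid (a point): Centre of the tray's underside. The tray is 140 mm long (x) and 140 mm wide (y), a 3 mm sheet with a 12 mm high rim; 21 mm high with its four dark brackets (fixed to it), 36 mm at its front plate and grip. It weighs 0.15 to 0.25 kg, centre of mass within 25 mm of the middle. Axes: x towards the leading edge, z up.
- tray_rear (a point): Middle of the tray's leading edge (away from the grip), at the underside: 70 mm from the tray's centre.
- rack: Open aluminium curing rack fixed on the bench, 162 mm deep (x), 372 wide (y), 226 tall; origin under its centre. Its open mouth looks to its own -x, 81 mm before the origin; trays slide in along its +x. Two bays, centred at y = +90 mm (left) and -90 mm (right), each with three rail pairs: ledges 40, 105 and 170 mm above the bench. Force between tray and rack must stay under 30 N.
- mouth_left (a point): Centre of the left bay's mouth at bench height. A rail is a steel channel: ledge 16 mm wide under the tray's side; side wall (147 mm apart in a pair, so 3.5 mm play either side of the tray; walls flare out by 6 mm over the first 24 mm); and, from 35 mm behind the tip on, a flange 24 mm above the ledge against tipping.
- seat_mid (a point): Middle pair of the left bay: where the centre of the seated tray's underside lies; ledge height, 105 mm above the bench. Exact in y and z, nominal in x: each pair is clamped by hand and sits, unreported, up to 14 mm deeper or shallower with its tips and stop: feel for the stop. Axes of the rack.
- seat_high (a point): Upper pair of the left bay: the same as seat_mid, 170 mm above the bench, with its own unreported depth within 14 mm.
- tip_mid (a point): Middle pair, left bay: point midway between the inner faces of the two orange tips, on ledge level, 70 mm before the seat (nominal; moves with the pair). A tip is slippery nylon, 6 mm high, at the front end of each ledge, ramped outside, upright inside. The tray's front edge must drop behind both tips. The upper pair is the same, 65 mm higher.
- face_mid (a point): Middle pair, left bay: face of the sprung stop at rest, on ledge level, 136 mm behind the tips (nominal). A slippery black nylon bar 70 mm wide, 2 to 24 mm above the ledges. It yields backwards from 5 N on, 0.6 N more per mm, 7.5 mm in all, then is solid. The 140 mm tray must press it back over 4 mm for its front to clear the tips. Upper pair: the same, 65 mm higher.
- parked_a_high (a point): Upper of two grey trays with white brackets, immovable, on the bottom and top rails of one bay (left or right: compare with the rack), whose middle pair is free. Point: centre of its underside, at its bay's centre. Parked trays have no grip and measure 140 x 140 mm.
- parked_b_mid (a point): Upper of two grey trays with orange discs, immovable, on the bottom and middle rails of the other bay, whose top pair is free. Point: centre of its underside, at its bay's centre.
- bottle_mid (a point): Bystander: white adhesive bottle, 48 mm across, 130 mm tall, standing; point half-way up.
- screwdriver_grip (a point): Bystander: yellow screwdriver lying on the bench, 170 mm long; point at its handle.
- bin_mid (a point): Bystander: open blue parts bin, 110 x 90 x 50 mm; point at its centre half-way up.

How it is judged:
On the way, in this order (a step that is already met when the one before it is completed fails the run):
1. the tray is lifted clear of the bench (height (world z) of tray_mid above 0.03 m), for 0.2 s.
2. the tray's leading half is inside the left bay, on the free pair of rails (((y of parked_a_high in the frame of rack above 0 m and x of tray_rear in the frame of seat_mid above 0 m and y of tray_rear in the frame of seat_mid between -0.012 and 0.012 m and z of tray_rear in the frame of seat_mid between -0.004 and 0.02 m) or (y of parked_b_mid in the frame of rack above 0 m and x of tray_rear in the frame of seat_high above 0 m and y of tray_rear in the frame of seat_high between -0.012 and 0.012 m and z of tray_rear in the frame of seat_high between -0.004 and 0.02 m))), for 0.2 s.
At the end, for the whole second after the job is handed in: The tray lies flat (within 0.015 rad) on both ledges of the left bay's free pair: underside within 2 mm of ledge height, centre within 18 mm of the nominal seat lengthwise and 8 mm sideways, so its front edge is behind the orange tips; at rest and released (((y of parked_a_high in the frame of rack above 0 m and x of tray_mid in the frame of seat_mid between -0.018 and 0.018 m and y of tray_mid in the frame of seat_mid between -0.008 and 0.008 m and z of tray_mid in the frame of seat_mid between -0.002 and 0.002 m) or (y of parked_b_mid in the frame of rack above 0 m and x of tray_mid in the frame of seat_high between -0.018 and 0.018 m and y of tray_mid in the frame of seat_high between -0.008 and 0.008 m and z of tray_mid in the frame of seat_high between -0.002 and 0.002 m)) and angle between tray_mid's own z axis and vertical below 0.015 rad and linear speed of tray below 0.01 m/s); the robot touches nothing.
It fails at once if the tray presses on the rack with more than 30 N (contact force between tray and rack above 30 N).
It fails at once if the bottle is moved by more than 20 mm (distance of bottle_mid from where it was at the start of the episode above 0.02 m).
It fails at once if the screwdriver is moved by more than 20 mm (distance of screwdriver_grip from where it was at the start of the episode above 0.02 m).
It fails at once if the bin is moved by more than 20 mm (distance of bin_mid from where it was at the start of the episode above 0.02 m).
It also fails if it takes over 72 s, if anything falls off the work surface, if the arm or the gripper's body presses on something with over 40 N, if the wrist force passes 120 N, or if a joint passes its speed limit or range.

### The arm

A 6-joint arm with a two-finger parallel gripper is mounted at the origin on the work surface. World frame = base frame: x ahead of the robot, y to its left, z up, the work surface at z = 0. Lengths are in m, angles in rad, forces in N, time in s.
With the tool pointing down it reaches from about 0.225 to 0.725 m from the base axis. Payload 3.1 kg.
Tool frame: the origin (TCP) lies at the very end of the fingers, on their centre line; the grasp point (between the pads) lies 19 mm behind it; z points along the fingers, x is the direction in which the jaws open and shut, and the axes are right-handed (so a half turn about z gives the same grasp; the last joint's range is limited). The gripper opens to 85 mm and grips with 20 to 120 N. Pads are 22 mm wide; open, the fingers measure 114 mm over their backs; the gripper's body (76 mm by 85 mm) begins 54 mm behind the grasp point. The pads swing forward as they close: fully open they stand 13 mm farther back than shut.
Start: joints at [-1.311, 0.048, 0.099, 1.622, 0, 1.443], TCP at [0.199, -0.486, 0.231] pointing down, gripper open.
Joint ranges: [-2.91, 2.91], [-0.99, 1.94], [-1.21, 1.42], [-2.12, 2.29], [-1.49, 1.47], [-3.14, 3.14]. Speed limits (rad/s): [2.79, 2.79, 3.14, 3.14, 3.14, 3.14].

### API

Orientations are given as a rotation vector (axis times angle).
In Python, from workcell import manip, eyes, look_for, spot_point gives the robot as it stands.
- The arm moves only by the tool servo_tool, never from a script. Its arguments are lists of equal length, an entry for each row: "offset": the shift along the world's x, y, z in mm, a list of three; "spin": the turn about the world's z in degrees; "gripper": the opening, from 0 (shut) to 1 (fully open). In form: {"offset": [[tx, ty, tz], ...], "spin": [spin, ...], "gripper": [gripper, ...]}. A call has 1 to 12 rows; each row is the pose to reach, as a shift and turn from the pose commanded when the call began; what a row does not reach only later rows make up. A row lasts 1/10 s, in which the tool goes at most 50 mm and 8.59 degrees, less where a joint would pass 70% of its speed; a pose out of reach is approached as far as the arm can. A call with a gripper value outside its range is refused whole. The fingers move at their own pace and stop on an object; "grip_force" is the grip in N (left out, the last holds). Time passes only in rows, so rows that repeat a pose let the fingers close. It gives the time, the measured TCP pose, the force and the opening at its end, in the units of the state.
- manip.state(): the state, without advancing time (a new reading comes with each control period).
- eyes.get_image(name): name is "scene" or "top" or "wrist"; returns a dict with "pixels" (384x512x3 uint8, red, green, blue), "depth" (384x512 float32, m along the optical axis (not along the pixel's ray), 0 where there is no reading), "K" (3x3 intrinsics, pixels), "k1" (the pictures are not rectified: a ray, as slopes to the right and down, at radius r is drawn at 1 + k1 r^2 times it, then the intrinsics apply), "view" (4x4, takes a point from world to camera coordinates). Camera axes: x right, y up, looking along -z (the intrinsics and any distortion apply to the point x, -y, -z); pixel columns grow to the right and rows downward; lengths in m; the calibration is good to about 2 mm. A picture is of the moment at which its call begins.
- manip.finish_job(): hands the job in, once; it reports no verdict.
Trained networks look in a picture, given as the dict that the camera call returned (one of the last four; its "shot" number tells which), for a name from the list of things; names that differ only in an ending like _2 or _b are one class to them, and where a whole thing is asked for, a point or a joint stands for the part that bears it (a point fixed in the world has none). Each returns a list of dicts, best first, with "conf" (0 to 1); they miss things now and then, are a little off and sometimes report something else, mostly with a low value. They report only what shows in the picture. A call takes as long as a camera call.
- look_for(picture, target): "point" ([row, column] in pixels, amid what is visible of it).
- spot_point(picture, target): "point" ([row, column] in pixels: a listed point, or the origin of a listed thing).
The state is a dict: "time_s": time; "joint_positions": joint angles; "qd": joint speeds; "effort": joint torques, N m; "tool_pos": TCP position; "orientation": TCP orientation; "force": force on the tool from outside, world axes, zero at the start; "wrist_torque": the same for the moment, N m; "width": finger opening in m.
Only numpy, scipy, OpenCV 4.12 (cv2) and the standard library are available. Lean on these libraries where they do the work, as an engineer would, in place of code of your own. Each camera call takes 0.05 s, during which the arm holds its last target. There are 200 camera calls.

## Working session

There is one attempt and no reset: what is moved stays moved. The work goes in short steps, Python scripts to look and compute and a tool call to move; the robot and the scene stay as the last step left them, time stands still between calls to the robot, and variables do not carry over. Pictures are saved under pics/ and viewed, about 8 in all and at most 12, crops included, and the job is handed in when it is done.

Besides the shell and the picture viewer there is one more tool, called as name([rows], argument=value, ...), one row to a line, values as JSON. servo_tool: Moves the arm, as the interface text tells. Its arguments: {"type":"object","properties":{"offset":{"type":"array","items":{"type":"array","items":{"type":"number"}}},"spin":{"type":"array","items":{"type":"number"}},"gripper":{"type":"array","items":{"type":"number"}},"grip_force":{"type":"number"}},"required":["offset","spin","gripper"]}

```bash
mkdir -p pics; ls
cat > h.py <<'E'
import numpy as np, cv2
from workcell import manip, eyes, look_for, spot_point
def ray(im,p):
    K=im["K"];k=im["k1"];d=np.array([(p[1]-K[0,2])/K[0,0],(p[0]-K[1,2])/K[1,1]]);u=d.copy()
    for _ in range(20): u=d/(1+k*(u@u))
    return np.array([u[0],-u[1],-1.0])
def world(im,p,depth=None,z=None):
    V=np.linalg.inv(im["view"]);r=V[:3,:3]@ray(im,p);o=V[:3,3]
    if z is not None: return o+r*(z-o[2])/r[2]
    if depth is None:
        a,b=int(round(p[0])),int(round(p[1]));w=im["depth"][max(a-1,0):a+2,max(b-1,0):b+2];w=w[w>0];depth=np.median(w) if w.size else np.nan
    return o+r*depth
def pix(im,P):
    c=im["view"]@np.r_[P,1];u=np.array([c[0],-c[1]])/-c[2];u=u*(1+im["k1"]*(u@u));return np.array([im["K"][1,1]*u[1]+im["K"][1,2],im["K"][0,0]*u[0]+im["K"][0,2]])
E
python3 - <<'E'
from h import *
np.set_printoptions(precision=4,suppress=True)
ims={n:eyes.get_image(n) for n in("scene","top")}
cv2.imwrite("pics/a.png",cv2.cvtColor(np.vstack([ims["scene"]["pixels"],ims["top"]["pixels"]]),cv2.COLOR_RGB2BGR)[:, :])
for n,im in ims.items():
  cv2.imwrite(f"pics/{n}.png",cv2.cvtColor(im["pixels"],cv2.COLOR_RGB2BGR))
  for t in["tray_grip","tray_mid","tray_rear","rack","mouth_left","seat_mid","seat_high","tip_mid","parked_a_high","parked_b_mid","bottle_mid","screwdriver_grip","bin_mid"]:
    r=spot_point(im,t)
    for q in r[:2]: print(n,t,np.round(q["point"]),round(q["conf"],2),world(im,q["point"]))
s=manip.state();print(s["time_s"],s["tool_pos"],s["orientation"],s["force"])
E
```

```text
pics
scene tray_grip [153. 332.] 0.62 [ 0.5082  0.3262 -0.0024]
scene tray_grip [249. 236.] 0.31 [ 0.8219 -0.1904  0.1972]
scene tray_mid [176. 354.] 0.72 [0.6369 0.346  0.0027]
scene tray_mid [234. 134.] 0.45 [ 0.5576 -0.4724  0.0014]
scene tray_rear [190. 366.] 0.96 [0.7076 0.3554 0.005 ]
scene rack [250. 234.] 0.69 [ 0.8122 -0.1945  0.1737]
scene mouth_left [234. 134.] 0.39 [ 0.5549 -0.4735  0.0027]
scene seat_mid [251. 233.] 0.68 [ 0.8118 -0.1967  0.1698]
scene seat_high [191. 365.] 0.41 [0.71   0.3497 0.0023]
scene parked_a_high [215. 256.] 0.86 [ 0.7315 -0.0904  0.1732]
scene parked_b_mid [250. 206.] 0.59 [ 0.7531 -0.2672  0.1068]
scene parked_b_mid [214. 259.] 0.48 [ 0.732  -0.0814  0.1709]
scene bottle_mid [175. 161.] 0.61 [ 0.4229 -0.3207  0.096 ]
scene screwdriver_grip [171. 254.] 0.74 [0.4801 0.0038 0.0123]
scene bin_mid [233. 133.] 0.73 [ 0.5522 -0.4762  0.0034]
top tray_grip [164. 299.] 0.67 [ 0.6978 -0.1545  0.1718]
top tray_grip [244. 110.] 0.61 [0.5122 0.3299 0.0381]
top tray_mid [197. 111.] 0.93 [0.6416 0.3442 0.004 ]
top tray_rear [174. 108.] 0.64 [0.7062 0.3559 0.0065]
top rack [165. 300.] 0.75 [ 0.697  -0.1578  0.1722]
top mouth_left [196. 273.] 0.81 [ 0.6474 -0.0985  0.    ]
top tip_mid [185. 272.] 0.83 [ 0.6702 -0.0953  0.0422]
top parked_a_high [152. 274.] 0.87 [ 0.727  -0.0941  0.1723]
top parked_b_mid [148. 342.] 0.65 [ 0.7567 -0.2712  0.1085]
top parked_b_mid [183. 274.] 0.59 [ 0.6757 -0.0997  0.0446]
top bottle_mid [286. 362.] 0.76 [ 0.4104 -0.3087  0.1271]
top screwdriver_grip [262. 229.] 0.88 [0.4679 0.0169 0.0256]
top bin_mid [228. 416.] 0.89 [ 0.561  -0.4874  0.0022]
top bin_mid [286. 361.] 0.5 [ 0.4102 -0.3078  0.1167]
1.4 [ 0.1985 -0.486   0.2313] [-2.6078  1.7518  0.0001] [-0.827   0.8224  0.4255]
```

View pics/scene.png

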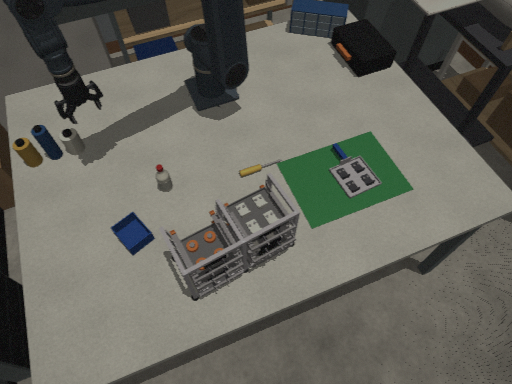

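View pics/top.png

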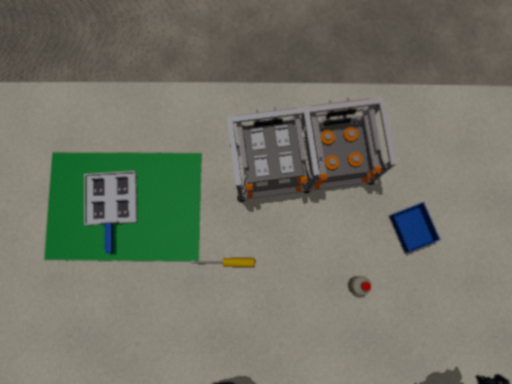

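The scene view shows white-bracket trays in the left bay at about (256,215), so the middle pair is the free one. The tray is on the green mat at about (355,176). The top view shows the same: grip (110,238), tray (110,197), rack slightly yawed. I'll move over the grip.

servo_tool([
  [40,100,0],
  [75,200,0],
  [110,300,0],
  [150,400,0],
  [190,500,0],
  [230,600,0],
  [270,700,0],
  [310,800,0],
  [310,815,0],
  [310,815,0],
  [310,815,0],
  [310,815,0],
], spin=[0,0,0,-5,-10,-14.6,-14.6,-14.6,-14.6,-14.6,-14.6,-14.6], gripper=[0.7,0.7,0.7,0.7,0.7,0.7,0.7,0.7,0.7,0.7,0.7,0.7], grip_force=100)

```text
time_s: 2.6
tool_pos: [0.4125, 0.0769, 0.2317]
orientation: [-2.364, 2.068, -0.002]
force: [1.5, -0.5, 1.1]
width: 0.0598
```

servo_tool([
  [0,0,0],
  [0,0,0],
  [0,0,0],
  [0,0,0],
  [0,0,0],
  [0,0,0],
  [0,0,0],
  [0,0,0],
], spin=[0,0,0,0,0,0,0,0], gripper=[0.7,0.7,0.7,0.7,0.7,0.7,0.7,0.7])

```text
time_s: 3.4
tool_pos: [0.4121, 0.0743, 0.2314]
orientation: [-2.363, 2.07, -0.0]
force: [0.4, -0.6, 0.4]
width: 0.06
```

servo_tool([
  [18,48,0],
  [36,96,0],
  [54,144,0],
  [72,192,0],
  [90,240,0],
  [95,255,0],
  [95,255,0],
  [95,255,0],
  [95,255,0],
  [95,255,0],
], spin=[0,0,0,0,0,0,0,0,0,0], gripper=[0.7,0.7,0.7,0.7,0.7,0.7,0.7,0.7,0.7,0.7])

```text
time_s: 4.4
tool_pos: [0.5308, 0.1946, 0.2314]
orientation: [-2.423, 1.96, 0.052]
force: [0.2, -0.6, -0.4]
width: 0.06
```

Run:
```python
from h import *
np.set_printoptions(precision=4,suppress=True)
im=eyes.get_image("wrist"); top=eyes.get_image("top")
cv2.imwrite("pics/w1.png",cv2.cvtColor(im["pixels"],cv2.COLOR_RGB2BGR))
for t in["tray_grip","tray_mid","tray_rear"]:
    for q in spot_point(im,t)[:2]: print(t,np.round(q["point"]),round(q["conf"],2),world(im,q["point"]))
# blue grip in wrist & top
for n,c,zz in(("wrist",im,.036),("top",top,.036)):
    p=c["pixels"].astype(int); m=(p[...,2]>p[...,0]+40)&(p[...,2]>p[...,1]+25)
    X=[];
    for a,b in np.argwhere(m):
        w=world(c,(a,b),z=zz)
        if abs(w[0]-.51)<.08 and abs(w[1]-.33)<.06: X.append(w[:2])
    X=np.array(X); 
    if len(X)>20:
        r=cv2.minAreaRect((X*1000).astype(np.float32)); print(n,len(X),r, X.mean(0))
# rack from top camera: points above 0.2
d=top["depth"];H,W=d.shape;P=[]
for a in range(80,220):
  for b in range(210,410):
    if d[a,b]>0:
      w=world(top,(a,b),d[a,b]); P.append([*w,*top["pixels"][a,b]])
P=np.array(P);hi=P[P[:,2]>.205];print(len(hi),hi[:,:3].min(0),hi[:,:3].max(0));print(cv2.minAreaRect((hi[:,:2]*1000).astype(np.float32)))
org=P[(P[:,3]>P[:,5]+60)&(P[:,3]>P[:,4]+40)&(P[:,0]<.71)]
for q in org: print(q[:3])
V=np.linalg.inv(top["view"]);print(V[:3,3])
```

```text
tray_mid [ 45. 158.] 0.57 [0.6387 0.3435 0.0028]
wrist 936 ((530.4678955078125, 336.99749755859375), (77.956787109375, 17.50636863708496), 3.970453977584839) [0.5317 0.3372]
2132 [ 0.6367 -0.3735  0.2051] [0.8498 0.0158 0.2333]
((743.269287109375, -178.2569122314453), (164.11717224121094, 371.93499755859375), 8.080663681030273)
[ 0.7089 -0.2282  0.119 ]
[ 0.7076 -0.2298  0.125 ]
[ 0.7082 -0.2328  0.1224]
[ 0.7085 -0.2355  0.1209]
[ 0.7081 -0.2377  0.1227]
[ 0.708  -0.2402  0.1232]
[ 0.709  -0.2433  0.1193]
[ 0.7095 -0.2462  0.1169]
[ 0.7092 -0.2486  0.1182]
[ 0.7097 -0.2514  0.1164]
[ 0.7082 -0.2528  0.1229]
[ 0.7085 -0.2556  0.1215]
[ 0.7087 -0.2582  0.1208]
[ 0.7086 -0.2958  0.1224]
[ 0.7094 -0.299   0.1192]
[ 0.7096 -0.3017  0.1183]
[ 0.7095 -0.3041  0.1189]
[ 0.7097 -0.3069  0.118 ]
[ 0.7088 -0.3085  0.1221]
[ 0.7067 -0.2284  0.1177]
[ 0.7066 -0.2308  0.118 ]
[ 0.707  -0.2336  0.1161]
[ 0.7064 -0.2357  0.119 ]
[ 0.706  -0.238   0.1209]
[ 0.7062 -0.2407  0.1198]
[ 0.706 -0.243  0.121]
[ 0.7061 -0.2456  0.1207]
[ 0.7067 -0.2485  0.118 ]
[ 0.7062 -0.2507  0.1202]
[ 0.7057 -0.2528  0
[... 8299 characters left out ...]
 0.6606 -0.1636  0.0433]
[ 0.6607 -0.1662  0.0433]
[ 0.6611 -0.1691  0.0407]
[ 0.6563 -0.0309  0.0487]
[ 0.6576 -0.1607  0.0454]
[ 0.6586 -0.1639  0.0396]
[ 0.6576 -0.166   0.0454]
[ 0.6575 -0.1686  0.0459]
[ 0.6492 -0.0308  0.043 ]
[ 0.649  -0.0335  0.0443]
[ 0.6478 -0.0363  0.0514]
[ 0.6481 -0.0389  0.0497]
[ 0.6459 -0.0309  0.047 ]
[ 0.646  -0.0335  0.0465]
[ 0.6463 -0.0362  0.0442]
[ 0.6465 -0.0388  0.0433]
[ 0.6436 -0.0309  0.0447]
[ 0.6443 -0.0335  0.0401]
[ 0.6431 -0.0362  0.0474]
[ 0.6435 -0.0388  0.045 ]
[ 0.6414 -0.0308  0.0414]
[ 0.6412 -0.0335  0.043 ]
[ 0.6407 -0.0362  0.046 ]
[ 0.6404 -0.0389  0.0479]
[ 0.6387 -0.0335  0.0417]
[ 0.6382 -0.0362  0.045 ]
[ 0.4387 -0.0565  1.2876]
```

The tray pose estimates differ, partly because the arm was still moving. I'll let it settle, then measure again.

servo_tool([
  [0,0,0],
  [0,0,0],
  [0,0,0],
  [0,0,0],
], spin=[0,0,0,0], gripper=[0.7,0.7,0.7,0.7])

```text
time_s: 5.05
tool_pos: [0.5307, 0.1945, 0.2314]
orientation: [-2.423, 1.96, 0.051]
force: [0.6, 0.7, 0.1]
width: 0.0596
```

```bash
python3 -c "
from h import *
s=manip.state();print(s['joint_positions'],s['tool_pos'],s['orientation'])"
```

```text
[0.20957721 0.15117757 0.20993812 1.63110822 0.04115913 3.14059323] [0.53065571 0.19453135 0.23139216] [-2.42302744  1.95991296  0.05135428]
```

Joint 6 sits at its limit, so I'll use the other half turn.

servo_tool([
  [-2,10,0],
  [-4,20,0],
  [-6,30,0],
  [-8,40,0],
  [-10,50,0],
  [-12,60,0],
  [-14,70,0],
  [-16,80,0],
  [-18,90,0],
  [-20,100,0],
  [-22,110,0],
  [-25,120,0],
], spin=[8.5,17,25.5,34,42.5,51,59.5,68,76.5,85,93.5,102], gripper=[0.7,0.7,0.7,0.7,0.7,0.7,0.7,0.7,0.7,0.7,0.7,0.7])

```text
time_s: 6.25
tool_pos: [0.5057, 0.315, 0.2312]
orientation: [3.06, 0.662, -0.063]
force: [-0.2, 0.6, 0.1]
width: 0.0597
```

servo_tool([
  [0,0,0],
  [0,0,0],
  [0,0,0],
  [0,0,0],
  [0,0,0],
  [0,0,0],
  [0,0,0],
  [0,0,0],
  [0,0,0],
  [0,0,0],
  [0,0,0],
  [0,0,0],
], spin=[8.5,17,25.5,34,42.5,51,59.5,68,73,73,73,73], gripper=[0.7,0.7,0.7,0.7,0.7,0.7,0.7,0.7,0.7,0.7,0.7,0.7])

```text
time_s: 7.45
tool_pos: [0.5057, 0.3146, 0.2313]
orientation: [2.061, 2.329, -0.041]
force: [-0.2, -0.6, 0.3]
width: 0.0597
```

```bash
cat > blue.py <<'E'
from h import *
np.set_printoptions(precision=4,suppress=True)
def blue(c,zz,ctr,save=None):
    if save: cv2.imwrite(save,cv2.cvtColor(c["pixels"],cv2.COLOR_RGB2BGR))
    p=c["pixels"].astype(int); m=(p[...,2]>p[...,0]+40)&(p[...,2]>p[...,1]+25)
    X=np.array([world(c,q,z=zz)[:2] for q in np.argwhere(m)])
    X=X[(abs(X-ctr)<.12).all(1)];return len(X),cv2.minAreaRect((X*1000).astype(np.float32)),X.mean(0)
E
python3 - <<'E'
from blue import *
s=manip.state();print(s['joint_positions'],s['tool_pos'],s['orientation'])
im=eyes.get_image("wrist");top=eyes.get_image("top")
print(blue(im,.036,[.51,.33],"pics/w2.png"));print(blue(top,.036,[.51,.33]))
for t in["tray_grip","tray_mid","tray_rear"]:
    for q in spot_point(im,t)[:2]: print(t,np.round(q["point"]),round(q["conf"],2),world(im,q["point"]))
E
```

```text
[ 0.4647  0.2541  0.3287  1.6578 -0.0393  0.343 ] [0.5057 0.3146 0.2313] [ 2.0607  2.3286 -0.0406]
(877, ((529.0621948242188, 337.6844177246094), (79.4075927734375, 17.921106338500977), 4.842424392700195), array([0.528 , 0.3377]))
(167, ((531.0700073242188, 337.3500671386719), (74.60237884521484, 15.976531028747559), 3.084538221359253), array([0.5306, 0.3362]))
tray_grip [177. 280.] 0.74 [0.5165 0.3388 0.0368]
tray_grip [251. 276.] 0.6 [0.6375 0.3517 0.0046]
tray_mid [256. 272.] 0.92 [0.6461 0.3485 0.0033]
tray_rear [292. 268.] 0.77 [0.7068 0.3509 0.0088]
```

Run:
```python
from h import *
from scipy.spatial.transform import Rotation as R
s=manip.state();M=R.from_rotvec(s['orientation']).as_matrix();print(M.round(4))
print(np.degrees(np.arctan2(M[1,0],M[0,0])))
```

```text
[[-0.1224  0.9925  0.0065]
 [ 0.9916  0.1226 -0.0407]
 [-0.0412  0.0015 -0.9991]]
97.03814553891135
```

View pics/w2.png

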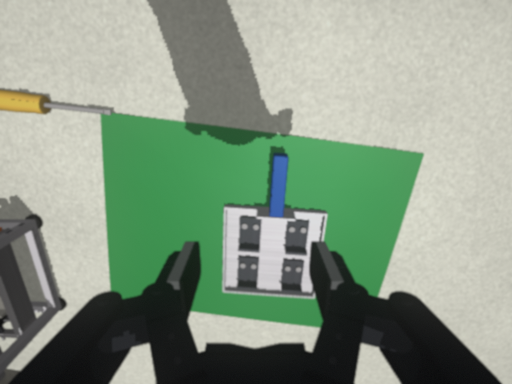

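The tool kept a 2.4° roll from that joint-limit stall. I'll cancel it by stalling gently against the opposite joint 6 limit.

servo_tool([
  [0,-20,0],
  [0,-40,0],
  [0,-60,0],
  [0,-80,0],
  [0,-100,0],
  [0,-120,0],
  [0,-140,0],
  [0,-160,0],
  [0,-180,0],
  [0,-200,0],
  [0,-215,0],
  [0,-215,0],
], spin=[8.5,17,25.5,34,42.5,51,59.5,68,76.5,85,93.5,102], gripper=[0.7,0.7,0.7,0.7,0.7,0.7,0.7,0.7,0.7,0.7,0.7,0.7])

```text
time_s: 8.9
tool_pos: [0.5057, 0.0978, 0.2315]
orientation: [-0.519, 3.057, 0.012]
force: [1.7, 0.2, -0.5]
width: 0.0598
```

servo_tool([
  [0,0,0],
  [0,0,0],
  [0,0,0],
  [0,0,0],
  [0,0,0],
  [0,0,0],
  [0,0,0],
  [0,0,0],
  [0,0,0],
  [0,-20,0],
  [0,-40,0],
  [0,-60,0],
], spin=[8.5,17,25.5,34,42.5,51,59.5,68,78,78,78,78], gripper=[0.7,0.7,0.7,0.7,0.7,0.7,0.7,0.7,0.7,0.7,0.7,0.7])

```text
time_s: 10.1
tool_pos: [0.5025, 0.0966, 0.2314]
orientation: [2.283, -2.157, -0.005]
force: [0.3, -0.0, 0.6]
width: 0.0596
```

```bash
cat > st.py <<'E'
from h import *
from scipy.spatial.transform import Rotation as R
np.set_printoptions(precision=4,suppress=True)
s=manip.state();M=R.from_rotvec(s['orientation']).as_matrix();print(s['time_s'],np.array(s['joint_positions']),s['tool_pos'],s['force'],s['wrist_torque'],s['width'])
print('tilt in tool axes x,y',M[2,:2],'yaw',np.degrees(np.arctan2(M[1,0],M[0,0])))
E
python3 st.py
```

```text
10.1 [ 0.0577  0.016   0.0666  1.624   0.0018 -3.1409] [0.5025 0.0966 0.2314] [ 0.2995 -0.0496  0.6232] [-0.009   0.0138 -0.0138] 0.059636945614109454
tilt in tool axes x,y [-0.0018  0.0026] yaw -86.73683462771956
```

servo_tool([
  [0,0,0],
  [0,20,0],
  [0,40,0],
  [0,60,0],
  [0,80,0],
  [0,100,0],
  [0,120,0],
  [0,140,0],
  [0,160,0],
  [0,180,0],
  [0,200,0],
  [0,200,0],
], spin=[-8.5,-17,-25.5,-34,-42.5,-51,-59.5,-68,-76.5,-85,-93.5,-102], gripper=[0.7,0.7,0.7,0.7,0.7,0.7,0.7,0.7,0.7,0.7,0.7,0.7])

```text
time_s: 11.3
tool_pos: [0.5026, 0.2988, 0.231]
orientation: [0.245, 3.129, 0.005]
force: [-0.1, 0.2, 0.2]
width: 0.0597
```

servo_tool([
  [5,10,0],
  [5,20,0],
  [5,39,0],
  [5,39,0],
  [5,39,0],
  [5,39,0],
  [5,39,0],
  [5,39,0],
  [5,39,0],
  [5,39,0],
  [5,39,0],
  [5,39,0],
], spin=[-8.5,-17,-25.5,-34,-42.5,-51,-59.5,-68,-76.8,-76.8,-76.8,-76.8], gripper=[0.7,0.7,0.7,0.7,0.7,0.7,0.7,0.7,0.7,0.7,0.7,0.7])

```text
time_s: 12.5
tool_pos: [0.5077, 0.3362, 0.2313]
orientation: [2.128, 2.306, -0.0]
force: [0.9, -0.5, 1.3]
width: 0.0598
```

```bash
python3 st.py
python3 - <<'E'
from blue import *
im=eyes.get_image("wrist")
print(blue(im,.036,[.51,.33],"pics/w3.png"))
for x in (.4735,.4885,.5685):print(x,pix(im,[x,.335+.08*(x-.507),.036]))
for t in["tray_grip","tray_mid","tray_rear"]:
    for q in spot_point(im,t)[:1]: print(t,np.round(q["point"]),round(q["conf"],2),world(im,q["point"]))
# tray rect: points height .008-.03 non-blue near tray
D=im["depth"];P=[]
for a in range(150,384,2):
  for b in range(150,400,2):
    if D[a,b]>0:
      w=world(im,(a,b),D[a,b])
      if .007<w[2]<.03 and .5<w[0]<.76 and .24<w[1]<.46: P.append(w[:2])
P=np.array(P);print(len(P),cv2.minAreaRect((P*1000).astype(np.float32)))
p=pics=cv2.imread("pics/w3.png")[130:330,180:380];cv2.imwrite("pics/w3c.png",cv2.resize(p,None,fx=3,fy=3))
E
```

```text
12.5 [ 0.4769  0.2718  0.3505  1.6482 -0.0039  0.3965] [0.5077 0.3362 0.2313] [ 0.8584 -0.493   1.2714] [-0.0155  0.0254  0.0563] 0.05981490085161054
tilt in tool axes x,y [-0.0031  0.0028] yaw 94.60824964893592
(866, ((529.0234375, 337.50250244140625), (78.13350677490234, 17.719345092773438), 4.734565258026123), array([0.5283, 0.3379]))
0.4735 [136.7766 254.4157]
0.4885 [149.6131 254.4012]
0.5685 [212.3447 254.3312]
tray_grip [170. 259.] 0.85 [0.5123 0.3405 0.0357]
tray_mid [248. 258.] 0.76 [0.6379 0.3509 0.0032]
tray_rear [289. 255.] 0.56 [0.7074 0.3518 0.008 ]
880 ((640.2367553710938, 345.5296630859375), (142.29393005371094, 140.5751190185547), 4.302314281463623)
```

View pics/w3c.png

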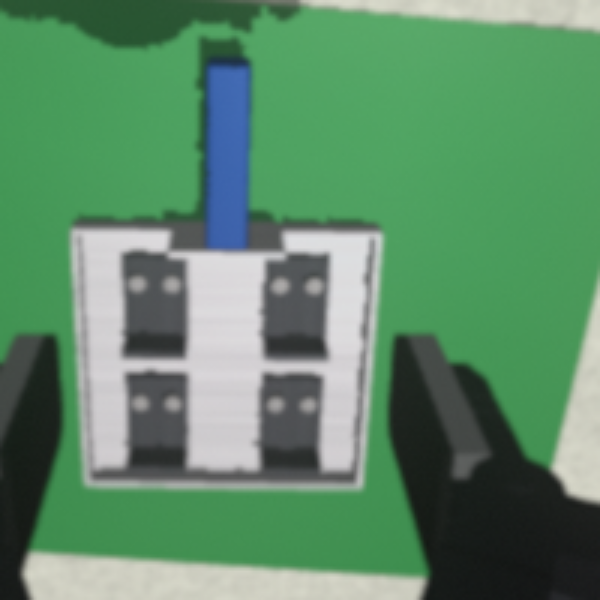

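The crop shows the grip bar starting at the tray's front plate and running back about 80 mm, which agrees with my measurements: x 0.489 to 0.569, yaw about 4.5°. I'll descend and grip about 62 mm before the front edge.

servo_tool([
  [0,0,-45],
  [0,0,-90],
  [0,0,-135],
  [0,0,-175],
  [0,0,-200],
  [0,0,-215],
  [0,0,-221],
  [0,0,-221],
  [0,0,-221],
], spin=[0,0,0,0,0,0,0,0,0], gripper=[0.6,0.6,0.6,0.6,0.6,0.6,0.6,0.6,0.6], grip_force=110)

```text
time_s: 13.6
tool_pos: [0.509, 0.3375, 0.0124]
orientation: [2.128, 2.304, 0.005]
force: [0.6, -0.2, 1.0]
width: 0.0512
```

servo_tool([
  [0,0,0],
  [0,0,0],
  [0,0,0],
  [0,0,0],
  [0,0,0],
  [0,0,0],
  [0,0,0],
  [0,0,0],
  [0,0,0],
  [0,0,0],
], spin=[0,0,0,0,0,0,0,0,0,0], gripper=[0,0,0,0,0,0,0,0,0,0])

```text
time_s: 14.6
tool_pos: [0.5085, 0.3371, 0.0119]
orientation: [2.129, 2.303, 0.004]
force: [-2.0, -0.1, 5.6]
width: 0.0158
```

```bash
python3 st.py
```

```text
14.6 [ 0.4776  0.324  -0.0254  1.2174 -0.0041  0.3987] [0.5085 0.3371 0.0119] [-1.9522 -0.1089  5.6247] [-0.1385 -0.0529 -0.0178] 0.01576020739565858
tilt in tool axes x,y [-0.0022  0.0053] yaw 94.52021945433293
```

servo_tool([
  [0,0,3],
  [0,0,10],
  [0,0,20],
  [0,0,35],
  [0,0,50],
  [0,0,70],
  [-15,0,90],
  [-35,0,110],
  [-60,0,130],
  [-80,0,140],
  [-97,0,140],
  [-97,0,140],
], spin=[0,0,0,0,0,0,0,0,0,0,0,0], gripper=[0,0,0,0,0,0,0,0,0,0,0,0])

```text
time_s: 15.8
tool_pos: [0.4092, 0.3373, 0.1528]
orientation: [2.127, 2.306, 0.004]
force: [0.2, -0.7, -2.5]
width: 0.0159
```

```bash
python3 st.py
cat > tray.py <<'E'
from h import *
def fit(im,T,lo,hi,rows=(150,384),cols=(120,420)):
    "fit sheet/rim plane of held tray: points in a box of the expected tray frame"
E
python3 - <<'E'
from blue import *
im=eyes.get_image("wrist");cv2.imwrite("pics/w4.png",cv2.cvtColor(im["pixels"],cv2.COLOR_RGB2BGR))
for t in["tray_grip","tray_mid","tray_rear"]:
    for q in spot_point(im,t)[:1]: print(t,np.round(q["point"]),round(q["conf"],2),world(im,q["point"]))
D=im["depth"];P=[];px=[]
for a in range(100,384,2):
  for b in range(120,400,2):
    if D[a,b]>0:
      w=world(im,(a,b),D[a,b])
      if .1<w[2]<.2 and .4<w[0]<.66 and .24<w[1]<.46 : P.append(w);px.append(im["pixels"][a,b])
P=np.array(P);px=np.array(px).astype(int);g=(px.min(1)>120)
Q=P[g];
for _ in range(4):
    c=np.linalg.lstsq(np.c_[Q[:,:2]-[.54,.34],np.ones(len(Q))],Q[:,2],rcond=None)[0];r=Q[:,2]-np.c_[Q[:,:2]-[.54,.34],np.ones(len(Q))]@c;Q=Q[abs(r)<.004]
print(len(P),len(Q),c); T=P[(P[:,0]>.475)];print(cv2.minAreaRect((T[:,:2]*1000).astype(np.float32)))
E
```

```text
15.8 [ 0.5648  0.0548 -0.0496  1.4631 -0.0032  0.4839] [0.4092 0.3373 0.1528] [ 0.1636 -0.6537 -2.509 ] [-0.0294  0.2233  0.0199] 0.01590042026807257
tilt in tool axes x,y [-0.0013  0.0044] yaw 94.63060123926459
tray_grip [274. 255.] 0.85 [0.407  0.337  0.1773]
1285 106 [-0.0025  0.0003  0.1434]
((494.6759338378906, 343.7918701171875), (48.705196380615234, 139.86505126953125), 3.974822521209717)
```

View pics/w4.png

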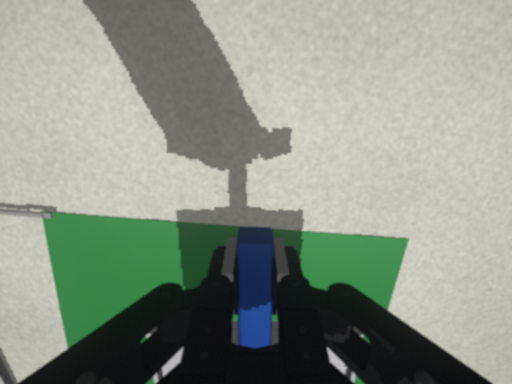

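The wrist view shows the bar between the fingers at about (255,280), with the tray hanging level (plane slope under 0.003). Next, the staging position in front of the bay.

servo_tool([
  [0,-20,0],
  [0,-55,0],
  [0,-95,0],
  [0,-135,0],
  [0,-175,0],
  [0,-215,0],
  [0,-255,0],
  [0,-295,0],
  [0,-335,0],
  [0,-370,0],
  [0,-400,0],
  [0,-425,0],
], spin=[0,0,0,0,0,0,1,2,3,3.4,3.4,3.4], gripper=[0,0,0,0,0,0,0,0,0,0,0,0])

```text
time_s: 17.2
tool_pos: [0.4105, -0.091, 0.1503]
orientation: [2.062, 2.364, -0.001]
force: [-0.5, -0.3, -1.8]
width: 0.0159
```

servo_tool([
  [2,-20,-5],
  [3,-35,-15],
  [3,-43,-25],
  [3,-46,-27],
  [3,-46,-27],
  [3,-46,-27],
  [3,-46,-27],
], spin=[0,0,0,0,0,0,0], gripper=[0,0,0,0,0,0,0])

```text
time_s: 17.9
tool_pos: [0.4138, -0.1339, 0.1239]
orientation: [2.058, 2.367, 0.001]
force: [0.2, 0.2, -1.9]
width: 0.0158
```

```bash
python3 st.py
python3 - <<'E'
from blue import *
ims={n:eyes.get_image(n) for n in("top","scene")}
top=ims["top"]
for n,c in ims.items():
  for t in["tray_grip","tray_mid","tray_rear","tip_mid"]:
    for q in spot_point(c,t)[:1]: print(n,t,np.round(q["point"]),round(q["conf"],2),world(c,q["point"]))
P=np.array([[*world(top,(a,b)),*top["pixels"][a,b]] for a in range(180,290) for b in range(220,350) if top["depth"][a,b]>0])
T=P[(P[:,2]>.105)&(P[:,2]<.15)&(P[:,0]>.46)&(P[:,0]<.64)&(P[:,1]<-.03)&(P[:,1]>-.25)]
print(len(T),cv2.minAreaRect((T[:,:2]*1000).astype(np.float32)))
Q=T[T[:,3:].min(1)>100];
for _ in range(5):
    A=np.c_[Q[:,:2]-[.55,-.115],np.ones(len(Q))];c=np.linalg.lstsq(A,Q[:,2],rcond=None)[0];Q=Q[abs(Q[:,2]-A@c)<.004]
print(len(Q),c)
# rack again by top posts/frame
H=np.array([world(top,(a,b)) for a in range(80,220) for b in range(210,410) if top["depth"][a,b]>0]);H=H[(H[:,2]>.205)&(H[:,0]>.62)]
print(cv2.minAreaRect((H[:,:2]*1000).astype(np.float32)))
cv2.imwrite("pics/t5.png",cv2.resize(cv2.cvtColor(top["pixels"],cv2.COLOR_RGB2BGR)[90:290,210:410],None,fx=3,fy=3,interpolation=cv2.INTER_CUBIC))
E
```

```text
17.9 [-0.4668 -0.1916 -0.3405  1.4171 -0.0007 -0.6062] [ 0.4138 -0.1339  0.1239] [ 0.1998  0.1872 -1.9426] [-0.0254  0.2104  0.0617] 0.015838951767989322
tilt in tool axes x,y [-0.0033  0.0036] yaw 97.98707660116298
top tray_mid [230. 281.] 0.76 [ 0.5454 -0.1136  0.114 ]
top tray_rear [206. 279.] 0.94 [ 0.6038 -0.1105  0.1136]
top tip_mid [184. 275.] 0.96 [ 0.6734 -0.1024  0.0443]
scene tray_grip [155. 210.] 0.72 [ 0.4302 -0.1392  0.1282]
scene tray_mid [179. 226.] 0.78 [ 0.5352 -0.1187  0.1126]
scene tray_rear [194. 240.] 0.93 [ 0.6128 -0.101   0.1171]
scene tip_mid [175. 167.] 0.43 [ 0.4198 -0.301   0.079 ]
3248 ((537.9911499023438, -116.70895385742188), (154.829345703125, 140.35369873046875), 7.487708568572998)
2113 [-0.0052 -0.0029  0.1144]
((746.3379516601562, -178.63462829589844), (169.4872283935547, 373.5794372558594), 8.039668083190918)
```

View pics/t5.png

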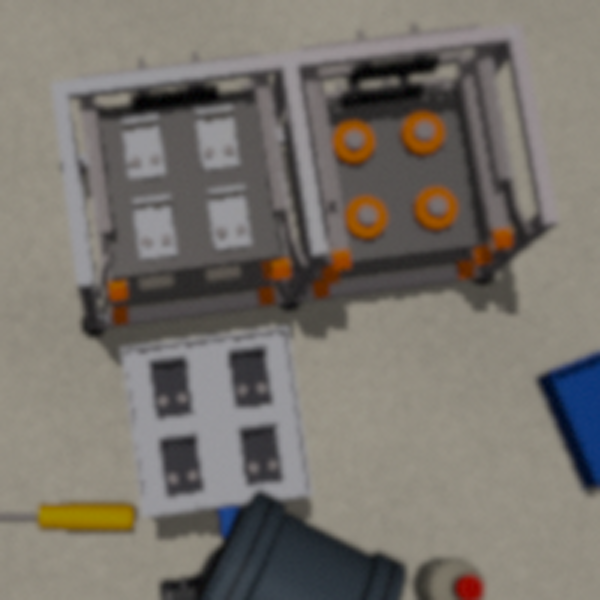

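Run:
```python
from blue import *
top=eyes.get_image("top")
P=np.array([[*world(top,(a,b)),*top["pixels"][a,b]] for a in range(80,290) for b in range(210,410) if top["depth"][a,b]>0])
H=P[(P[:,2]>.205)&(P[:,0]>.62)]
for yaw in(7.6,8.05,8.5):
    t=np.radians(yaw);u=np.array([np.cos(t),np.sin(t)]);v=np.array([-u[1],u[0]]);hv=H[:,:2]@v;print('rack',yaw,hv.min(),hv.max(),(hv.min()+hv.max())/2+.09,'u',(H[:,:2]@u).max())
t=np.radians(8.05);u=np.array([np.cos(t),np.sin(t)]);v=np.array([-u[1],u[0]])
for n,z0,z1 in(("high",.165,.185),("mid",.1,.118),):
    m=(P[:,3]>P[:,5]+60)&(P[:,3]>P[:,4]+40)&(P[:,0]<.71)&(P[:,2]>z0)&(P[:,2]<z1)
    for s in(1,-1):
        q=P[m][:,:2];w=q@v-(-.1783*u[0]-.7433*u[1]+.09);k=(w*s>.04)&(w*s<.085);q=q[k]
        if len(q): print(n,s,len(q),'v',(q@v).min(),(q@v).max(),'u',(q@u).min(),(q@u).max())
T=P[(P[:,2]>.109)&(P[:,2]<.13)&(P[:,0]<.64)&(P[:,1]<-.03)&(P[:,1]>-.25)]
U=T[:,:2]@u;W=T[:,:2]@v
for a in np.arange(.465,.60,.02):
    k=(U>a)&(U<a+.02);
    if k.sum()>30: print(round(a+.01,3),W[k].min(),W[k].max(),(W[k].min()+W[k].max())/2)
print('rear u',np.percentile(U,99.5))
s=manip.state();p=np.array(s["tool_pos"])[:2];print('tcp u,v',p@u,p@v)
```

```text
rack 7.6 -0.46419096528222353 -0.08863046053807402 -0.1864107129101488 u 0.8019110039335888
rack 8.05 -0.46916648391703947 -0.09461528990249979 -0.1918908869097696 u 0.7985342863901788
rack 8.5 -0.47411306215315596 -0.09959300197716879 -0.1968530320651624 u 0.7951083114905517
high 1 39 v -0.1326927975496787 -0.11787139812898784 u 0.6254975334154832 0.6389736462723169
high -1 42 v -0.2634546515567384 -0.24862509122550655 u 0.6248748503456446 0.6389024630660177
mid -1 12 v -0.2575172732215024 -0.25021515407472095 u 0.6373176904582233 0.6481869621214028
0.475 -0.2611379197721847 -0.12092093132047196 -0.19102942554632835
0.495 -0.2610106562781772 -0.12111649151111024 -0.19106357389464373
0.515 -0.26149589322948136 -0.12131349949838953 -0.19140469636393545
0.535 -0.2614631108786245 -0.12151335993362379 -0.19148823540612414
0.555 -0.26126606492731685 -0.12170541704914853 -0.19148574098823268
0.575 -0.26181142213193515 -0.12193682420330434 -0.19187412316761976
0.595 -0.26172489181464514 -0.12326715365273269 -0.19249602273368893
rear u 0.5925108649789663
tcp u,v 0.39061515403419667 -0.19090106183356395
```

The tray and bay are aligned to within about 1 mm. The tips' inner faces are at u≈0.648 and the tray's leading edge at 0.5925. I'll start inserting.

servo_tool([
  [0,0,2],
  [9.9,1.4,2],
  [24.8,3.5,2],
  [39.6,5.6,2],
  [54.5,7.7,2],
  [69.3,9.8,2],
  [79.2,11.2,2],
  [84.2,11.9,2],
  [84.2,11.9,2],
], spin=[0.3,0.3,0.3,0.3,0.3,0.3,0.3,0.3,0.3], gripper=[0,0,0,0,0,0,0,0,0])

```text
time_s: 19.35
tool_pos: [0.4982, -0.1223, 0.1252]
orientation: [2.053, 2.373, 0.0]
force: [0.1, 0.1, -2.2]
width: 0.0158
```

```bash
cat >> st.py <<'E'
t=np.radians(8.05);u=np.array([np.cos(t),np.sin(t)]);v=np.array([-u[1],u[0]]);p=np.array(s["tool_pos"]);f=np.array(s["force"])
print('u',p[:2]@u,'v',p[:2]@v,'z',p[2],'Fu',f[:2]@u,'Fv',f[:2]@v,'Fz',f[2])
E
python3 st.py
```

```text
19.35 [-0.3708  0.0156 -0.1448  1.4068 -0.0012 -0.5149] [ 0.4982 -0.1223  0.1252] [ 0.0923  0.0754 -2.2394] [-0.0406  0.2346 -0.0575] 0.015821139782475655
tilt in tool axes x,y [-0.0028  0.0025] yaw 98.25686406422099
u 0.47612127909772606 v -0.19084812270261328 z 0.12516479428201177 Fu 0.10193959003206418 Fv 0.06169146441035306 Fz -2.239378518830596
```

servo_tool([
  [9.9,1.4,0],
  [19.8,2.8,0],
  [29.7,4.2,0],
  [39.6,5.6,0],
  [49.5,7,0],
  [59.4,8.4,0],
  [69.3,9.8,0],
  [79.2,11.2,0],
  [89.1,12.6,0],
  [89.1,12.6,0],
], spin=[0,0,0,0,0,0,0,0,0,0], gripper=[0,0,0,0,0,0,0,0,0,0])

```text
time_s: 20.35
tool_pos: [0.5881, -0.1097, 0.1252]
orientation: [2.053, 2.372, 0.001]
force: [-0.3, 0.1, -1.5]
width: 0.0159
```

```bash
python3 st.py
```

```text
20.35 [-0.2957  0.2352  0.096   1.4272 -0.0013 -0.4399] [ 0.5881 -0.1097  0.1252] [-0.3156  0.084  -1.5481] [-0.0572  0.245  -0.006 ] 0.015867329968359687
tilt in tool axes x,y [-0.003   0.0034] yaw 98.26140188565996
u 0.5669459637946117 v -0.19094303515174363 z 0.1251652798863221 Fu -0.3007316947006725 Fv 0.12737537308179803 Fz -1.5481472906836862
```

Now I'll feel for the stop in 2 mm steps.

servo_tool([
  [4,0.6,0],
  [8,1.1,0],
  [11,1.5,0],
  [13,1.8,0],
  [13,1.8,0],
  [13,1.8,0],
], spin=[0,0,0,0,0,0], gripper=[0,0,0,0,0,0])

```text
time_s: 20.95
tool_pos: [0.5997, -0.1081, 0.1253]
orientation: [2.054, 2.372, 0.0]
force: [-0.9, 0.3, -1.7]
width: 0.0158
```

servo_tool([
  [2,0.3,0],
  [2,0.3,0],
  [2,0.3,0],
], spin=[0,0,0], gripper=[0,0,0])

```text
time_s: 21.25
tool_pos: [0.6018, -0.1077, 0.1254]
orientation: [2.054, 2.372, 0.0]
force: [0.7, -0.2, -2.2]
width: 0.016
```

servo_tool([
  [2,0.3,0],
  [2,0.3,0],
  [2,0.3,0],
], spin=[0,0,0], gripper=[0,0,0])

```text
time_s: 21.55
tool_pos: [0.6038, -0.1074, 0.1253]
orientation: [2.054, 2.372, 0.0]
force: [0.3, -0.1, -2.2]
width: 0.0162
```

servo_tool([
  [2,0.3,0],
  [2,0.3,0],
  [2,0.3,0],
], spin=[0,0,0], gripper=[0,0,0])

```text
time_s: 21.85
tool_pos: [0.6058, -0.1071, 0.1253]
orientation: [2.054, 2.372, 0.0]
force: [0.0, -0.4, -1.9]
width: 0.0158
```

servo_tool([
  [2,0.3,0],
  [2,0.3,0],
  [2,0.3,0],
], spin=[0,0,0], gripper=[0,0,0])

```text
time_s: 22.15
tool_pos: [0.6068, -0.107, 0.1249]
orientation: [2.055, 2.373, -0.003]
force: [-3.6, -1.3, -1.9]
width: 0.0161
```

servo_tool([
  [1,0.1,0],
  [1,0.1,0],
  [1,0.1,0],
], spin=[0,0,0], gripper=[0,0,0])

```text
time_s: 22.45
tool_pos: [0.6076, -0.1069, 0.1249]
orientation: [2.055, 2.373, -0.003]
force: [-4.3, -2.3, -1.0]
width: 0.0159
```

Contact with the stop is at x≈0.6062. I'll press to about 5.5 mm in.

servo_tool([
  [1,0.1,0],
  [2,0.3,0],
  [2,0.3,0],
  [2,0.3,0],
], spin=[0,0,0,0], gripper=[0,0,0,0])

```text
time_s: 22.85
tool_pos: [0.6092, -0.1067, 0.1248]
orientation: [2.056, 2.374, -0.004]
force: [-5.9, -0.8, -2.0]
width: 0.0158
```

servo_tool([
  [1,0.1,0],
  [2,0.3,0],
  [2,0.3,0],
  [2,0.3,0],
], spin=[0,0,0,0], gripper=[0,0,0,0])

```text
time_s: 23.25
tool_pos: [0.6107, -0.1063, 0.1246]
orientation: [2.056, 2.374, -0.005]
force: [-7.4, -2.0, -0.6]
width: 0.0159
```

```bash
python3 st.py
```

```text
23.25 [-0.2789  0.2981  0.1705  1.4441 -0.0032 -0.4223] [ 0.6107 -0.1063  0.1246] [-7.4147 -2.002  -0.6485] [-0.2842  1.5157  0.0807] 0.01590333808926492
tilt in tool axes x,y [-0.0026 -0.0021] yaw 98.21359755712727
u 0.5897517260484773 v -0.19080884949028093 z 0.12460828169896052 Fu -7.62195910405795 Fv -0.9439475029080324 Fz -0.6484960787093748
```

servo_tool([
  [1,0.1,0],
  [2,0.3,0],
  [2,0.3,0],
], spin=[0,0,0], gripper=[0,0,0])

```text
time_s: 23.55
tool_pos: [0.6123, -0.1061, 0.1245]
orientation: [2.057, 2.375, -0.006]
force: [-8.3, -1.9, -0.3]
width: 0.0159
```

servo_tool([
  [0,0,-1],
  [0,0,-2],
  [0,0,-3],
  [0,0,-4],
  [0,0,-4],
], spin=[0,0,0,0,0], gripper=[0,0,0,0,0])

```text
time_s: 24.05
tool_pos: [0.6121, -0.1059, 0.1203]
orientation: [-2.056, -2.374, 0.006]
force: [-7.3, -0.8, -0.4]
width: 0.0159
```

```bash
python3 st.py
```

```text
24.05 [-0.2776  0.304   0.1693  1.4383 -0.0033 -0.421 ] [ 0.6121 -0.1059  0.1203] [-7.2519 -0.7946 -0.3583] [-0.2898  1.7652  0.1058] 0.015871767208301465
tilt in tool axes x,y [-0.0021 -0.0033] yaw 98.21761123590568
u 0.5912222827130839 v -0.1905713077804983 z 0.12029859213209494 Fu -7.291729816024271 Fv 0.22878457909555344 Fz -0.358265086262133
```

servo_tool([
  [0,0,-1],
  [0,0,-2],
  [0,0,-2],
], spin=[0,0,0], gripper=[0,0,0])

```text
time_s: 24.35
tool_pos: [0.6123, -0.106, 0.1187]
orientation: [-2.057, -2.375, 0.005]
force: [-8.9, -2.0, 0.3]
width: 0.016
```

servo_tool([
  [0,0,-0.7],
  [0,0,-1.3],
  [0,0,-1.3],
], spin=[0,0,0], gripper=[0,0,0])

```text
time_s: 24.65
tool_pos: [0.6124, -0.106, 0.1178]
orientation: [2.056, 2.375, -0.005]
force: [-8.6, -1.4, 0.2]
width: 0.0159
```

```bash
python3 st.py;python3 - <<'E'
from blue import *
top=eyes.get_image("top")
print(blue(top,.141,[.59,-.11]))
w=eyes.get_image("wrist")
cv2.imwrite("pics/t6.png",np.vstack([cv2.resize(cv2.cvtColor(top["pixels"],cv2.COLOR_RGB2BGR)[130:230,230:330],(512,512),interpolation=cv2.INTER_CUBIC)[150:400],cv2.cvtColor(w["pixels"],cv2.COLOR_RGB2BGR)[50:]]))
E
```

```text
24.65 [-0.2777  0.3041  0.1645  1.4322 -0.003  -0.421 ] [ 0.6124 -0.106   0.1178] [-8.5683 -1.3754  0.1695] [-0.2009  1.7245  0.1037] 0.015942179023984242
tilt in tool axes x,y [-0.0023 -0.0022] yaw 98.2124137903162
u 0.5915196715632295 v -0.19071309346955317 z 0.11783830687236982 Fu -8.67651448490284 Fv -0.16198252627634174 Fz 0.16951265411711847
(0, ((0.0, 0.0), (0.0, 0.0), 0.0), array([nan, nan]))blue.py:7: RuntimeWarning: Mean of empty slice.
  X=X[(abs(X-ctr)<.12).all(1)];return len(X),cv2.minAreaRect((X*1000).astype(np.float32)),X.mean(0)
  ret = um.true_divide(
```

View pics/t6.png

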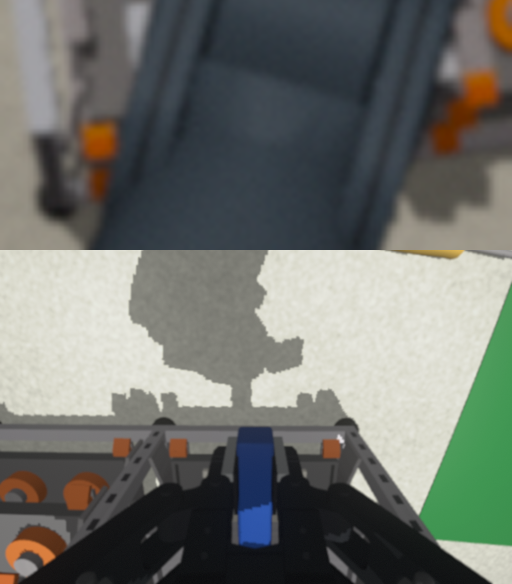

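servo_tool([
  [0,0,-0.7],
  [0,0,-1],
  [0,0,-1],
], spin=[0,0,0], gripper=[0,0,0])

```text
time_s: 25.05
tool_pos: [0.6125, -0.106, 0.1173]
orientation: [2.056, 2.374, -0.005]
force: [-9.6, -2.3, 2.8]
width: 0.016
```

servo_tool([
  [0,0,-0.5],
  [0,0,-1],
  [0,0,-1],
], spin=[0,0,0], gripper=[0,0,0])

```text
time_s: 25.35
tool_pos: [0.6125, -0.106, 0.1173]
orientation: [2.056, 2.374, -0.004]
force: [-11.3, -0.6, 5.3]
width: 0.0158
```

```bash
python3 st.py
```

```text
25.35 [-0.2777  0.3034  0.1625  1.4299 -0.003  -0.4211] [ 0.6125 -0.106   0.1173] [-11.2839  -0.5664   5.2935] [-0.0174  1.9336  0.1109] 0.015750070621315934
tilt in tool axes x,y [-0.0028 -0.0012] yaw 98.2157199272161
u 0.5916161868716041 v -0.19073591899953735 z 0.1172806849221843 Fu -11.252071969288828 Fv 1.019336188412582 Fz 5.293517431107664
```

The tray bottomed out at underside ≈0.1054, which is ledge height. I'll ease back so the tips catch its front edge.

servo_tool([
  [-0.5,-0.1,0.3],
  [-1,-0.1,0.5],
  [-1.5,-0.2,0.5],
  [-2,-0.3,0.5],
  [-2,-0.3,0.5],
], spin=[0,0,0,0,0], gripper=[0,0,0,0,0])

```text
time_s: 25.85
tool_pos: [0.6119, -0.1061, 0.1173]
orientation: [2.054, 2.373, -0.001]
force: [-6.1, -1.0, 1.9]
width: 0.0162
```

servo_tool([
  [-0.5,-0.1,0],
  [-1,-0.1,0],
  [-1.5,-0.2,0],
  [-2,-0.3,0],
  [-2,-0.3,0],
], spin=[0,0,0,0,0], gripper=[0,0,0,0,0])

```text
time_s: 26.35
tool_pos: [0.6106, -0.1064, 0.1173]
orientation: [2.054, 2.372, 0.001]
force: [-5.6, -1.1, 1.1]
width: 0.0157
```

```bash
python3 st.py
```

```text
26.35 [-0.28    0.2941  0.1513  1.424  -0.0012 -0.4237] [ 0.6106 -0.1064  0.1173] [-5.5559 -1.1282  1.0916] [0.0848 1.0478 0.1218] 0.01571541113519011
tilt in tool axes x,y [-0.0027  0.003 ] yaw 98.23691027818448
u 0.589710324535088 v -0.1908117665495666 z 0.11734232804700004 Fu -5.6591128250193945 Fv -0.3390043174001964 Fz 1.0915797398640614
```

servo_tool([
  [-0.5,-0.1,0],
  [-1,-0.1,0],
  [-1,-0.1,0],
], spin=[0,0,0], gripper=[0,0,0])

```text
time_s: 26.65
tool_pos: [0.6106, -0.1064, 0.1173]
orientation: [2.052, 2.371, 0.003]
force: [-2.8, -0.1, 1.5]
width: 0.0162
```

servo_tool([
  [-0.5,-0.1,0],
  [-1,-0.1,0],
  [-1,-0.1,0],
], spin=[0,0,0], gripper=[0,0,0])

```text
time_s: 26.95
tool_pos: [0.6106, -0.1064, 0.1173]
orientation: [2.051, 2.37, 0.005]
force: [2.6, 2.0, 1.2]
width: 0.0156
```

```bash
python3 st.py
```

```text
26.95 [-0.2807  0.2898  0.1458  1.4192 -0.     -0.4247] [ 0.6106 -0.1064  0.1173] [2.6091 1.9636 1.178 ] [ 0.4658 -0.4503  0.1297] 0.015610106485917973
tilt in tool axes x,y [-0.0032  0.0069] yaw 98.25021992397909
u 0.5896519983304792 v -0.19086247923000232 z 0.11729065842893781 Fu 2.858364757914023 Fv 1.578885345611777 Fz 1.1779991743052871
```

The tips caught it: position stays at 0.6106 while the force reverses. I'll go to neutral, release and withdraw upward/backward.

servo_tool([
  [0.6,0.1,0],
  [0.6,0.1,0],
  [0.6,0.1,0],
  [0.6,0.1,0],
  [0.6,0.1,0],
  [0.6,0.1,0],
  [0.6,0.1,0],
  [0.6,0.1,0],
], spin=[0,0,0,0,0,0,0,0], gripper=[0,0,0.5,0.5,0.5,0.5,0.5,0.5])

```text
time_s: 27.75
tool_pos: [0.6092, -0.1066, 0.1164]
orientation: [2.054, 2.372, -0.0]
force: [-0.4, 0.9, 0.5]
width: 0.0427
```

```bash
python3 st.py
```

```text
27.75 [-0.2808  0.2915  0.1462  1.422  -0.0017 -0.4242] [ 0.6092 -0.1066  0.1164] [-0.441   0.8899  0.5306] [ 0.0332 -0.0007  0.04  ] 0.04265100372608625
tilt in tool axes x,y [-0.003   0.0024] yaw 98.21969082345814
u 0.5883011225183996 v -0.19090293108183745 z 0.1163959977339118 Fu -0.3120035739931223 Fv 0.9428778953342171 Fz 0.5305845206549156
```

servo_tool([
  [0,0,5],
  [0,0,20],
  [-5,-0.7,40],
  [-20,-3,65],
  [-50,-7,90],
  [-90,-13,110],
  [-130,-18,120],
  [-170,-24,130],
  [-200,-28,130],
  [-200,-28,130],
  [-200,-28,130],
], spin=[0,0,0,0,0,0,0,0,0,0,0], gripper=[0.5,0.5,0.5,0.5,0.5,0.5,0.5,0.5,0.5,0.5,0.5])

```text
time_s: 28.85
tool_pos: [0.4098, -0.1349, 0.2482]
orientation: [2.052, 2.368, 0.002]
force: [-0.0, 0.1, 0.4]
width: 0.0425
```

```bash
python3 st.py
python3 - <<'E'
from blue import *
top=eyes.get_image("top");sc=eyes.get_image("scene");w=eyes.get_image("wrist")
for n,c in(("top",top),("scene",sc),("wrist",w)):
  for t in["tray_grip","tray_mid","bottle_mid","screwdriver_grip","bin_mid"]:
    for q in spot_point(c,t)[:1]: print(n,t,np.round(q["point"]),round(q["conf"],2),world(c,q["point"]))
try: print('top',blue(top,.141,[.59,-.11]))
except Exception as e: print(e)
try: print('wrist',blue(w,.141,[.59,-.11]))
except Exception as e: print(e)
cv2.imwrite("pics/f.png",np.hstack([cv2.resize(cv2.cvtColor(top["pixels"],cv2.COLOR_RGB2BGR)[130:230,230:330],(384,384),interpolation=cv2.INTER_CUBIC),cv2.resize(cv2.cvtColor(w["pixels"],cv2.COLOR_RGB2BGR),(416,312))[:].copy() if False else cv2.copyMakeBorder(cv2.resize(cv2.cvtColor(w["pixels"],cv2.COLOR_RGB2BGR),(416,312)),0,72,0,0,cv2.BORDER_CONSTANT)]))
P=np.array([[*world(w,(a,b)),*w["pixels"][a,b]] for a in range(0,384,2) for b in range(0,512,2) if w["depth"][a,b]>0])
m=(P[:,5]>P[:,3]+40)&(P[:,5]>P[:,4]+25)&(P[:,2]>.1)
B=P[m][:,:3]
if len(B)>20: print(len(B),np.polyfit(B[:,0],B[:,2],1),B.min(0),B.max(0))
E
```

```text
28.85 [-0.4733 -0.1977 -0.0986  1.6623 -0.0004 -0.616 ] [ 0.4098 -0.1349  0.2482] [-0.0497  0.0877  0.4151] [-0.0216 -0.0032 -0.0185] 0.04254980223422142
tilt in tool axes x,y [-0.0048  0.006 ] yaw 98.17679268012616
u 0.3868716028208746 v -0.19091707917565529 z 0.24820652033468993 Fu -0.03690299734702233 Fv 0.09376556495980855 Fz 0.41513055369726476
top tray_grip [202. 280.] 0.6 [ 0.6112 -0.1103  0.1402]
top bottle_mid [283. 361.] 0.7 [ 0.4274 -0.1854  0.692 ]
top screwdriver_grip [261. 230.] 0.81 [0.4717 0.0169 0.0227]
top bin_mid [229. 414.] 0.78 [ 0.5602 -0.4844  0.0012]
scene tray_grip [198. 237.] 0.61 [ 0.5593 -0.0952  0.0035]
scene tray_mid [226. 260.] 0.74 [ 0.7692 -0.0945  0.1713]
scene bottle_mid [174. 165.] 0.6 [ 0.4205 -0.3067  0.0877]
scene screwdriver_grip [166. 255.] 0.47 [0.4664 0.0148 0.0209]
scene bin_mid [233. 134.] 0.9 [ 0.5531 -0.4703  0.0028]
wrist tray_grip [354. 257.] 0.61 [ 0.3982 -0.1357  0.3256]
wrist tray_mid [353. 256.] 0.62 [ 0.3982 -0.1358  0.325 ]
wrist bottle_mid [143.  94.] 0.87 [ 0.401  -0.307   0.0914]
wrist screwdriver_grip [214. 343.] 0.64 [ 0.467  -0.0046  0.0262]
wrist bin_mid [227.   6.] 0.83 [ 0.5718 -0.4952  0.0038]
top (209, ((628.0941162109375, -102.7884292602539), (71.2249755859375, 18.373977661132812), 7.887794017791748), array([ 0.6284, -0.103 ]))
wrist (89, ((594.7202758789062, -108.58245849609375), (9.087178230285645, 17.024715423583984), 8.528474807739258), array([ 0.5945, -0.1089]))
```

View pics/f.png

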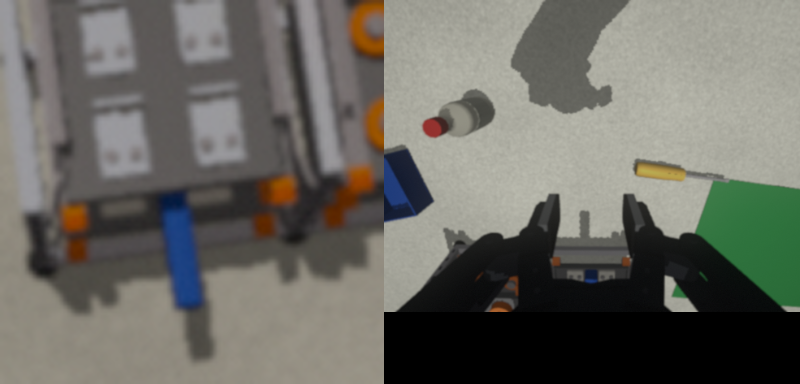

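The picture shows the tray on the middle pair: the grip sticks straight out at about (180,250) on the left side, and the bystanders haven't moved. I'll check flatness once, then hand in.

Run:
```python
from blue import *
top=eyes.get_image("top");p=top["pixels"].astype(int)
m=(p[...,2]>p[...,0]+40)&(p[...,2]>p[...,1]+25)
B=np.array([world(top,q,top["depth"][tuple(q)]) for q in np.argwhere(m)]);B=B[(B[:,2]>.13)&(B[:,2]<.15)&(abs(B[:,0]-.62)<.06)&(abs(B[:,1]+.1)<.05)]
c=np.polyfit(B[:,0]-.61,B[:,2],1);print(len(B),c,B.min(0),B.max(0))
if abs(c[0])<.05 and abs(c[1]-.141)<.004: print(manip.finish_job())
```

```text
206 [-0.0214  0.1415] [ 0.5933 -0.1158  0.1305] [ 0.664  -0.0914  0.1476]
the job is handed in; nothing more can be done
None
```

The tray is on the free middle pair of rails in the left-hand bay, released, and I've handed the job in. The hand-in gave no verdict.

**What I did:** I gripped the tray about 62 mm before its front edge, carried it round and slid it in about 1 mm off the bay's centre line. I felt the stop at x≈0.606, pressed it back 5–6 mm and lowered the tray onto the ledges. I then eased back until the tips caught it, opened the gripper and withdrew.

**Last checks:**
- **Height:** The tray's underside was about 0.1054 m when it bottomed out, against a ledge height of 0.105 m. The top of the grip read 0.1415 m, where 0.141 m is expected for a flat tray.
- **Held by the tips:** While I pulled back, the tool stayed at x=0.6106 as the force went from -5.6 N to +2.6 N.
- **Forces:** The highest tool force I read was about 12 N, against the 30 N limit. It was only read at the end of each move.
- **Bystanders:** The screwdriver and bin are within camera noise of where they started. The bottle's position is less certain. The top view of it was blocked by the arm, but the scene camera puts it within about 17 mm of the first reading and the picture shows no sign of contact.

**What disagreed:**
- **Flatness:** The grip's slope in the depth image came out at -0.021 rad, outside the 0.015 rad limit. It comes from a noisy 70 mm strip with about ±8 mm of scatter. I trusted the height and force readings over it, so flatness isn't confirmed by the camera.
- **Grip position:** The blue bar's middle measured about 40 mm before the tray's front edge, not the stated 55 mm.
- **Tool tilt:** Early on, joint 6 ran into its limit and left the tool tilted 2.4°. I corrected this before gripping the tray.

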